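Put the grooming kit back on its outline mats

TASK

Put the grooming kit away on the trailer's folding table: lay each of the four loose items (oval brush, rectangular brush, round curry comb, brass double-ended snap) on the black mat that bears its own coloured outline. Each should lie upright as it lay on the table, centred on its outline and lined up with it (either way round; the round curry comb may be turned any way), and be let go. Leave the drink tumbler and the balm tin where they stand.

Things in the scene. Friction and masses are not known exactly. Their poses are not given: they have to be found in the camera images.
- oval_brush: Loose brush with a tan wooden oval back, bristles down: dark bristle block 108 x 44 mm, 0 to 16 mm high, under a back 116 mm long, 50 mm wide (straight, parallel sides over the middle 66 mm, half-round ends), 16 to 42 mm high. About 0.18 kg. Same when turned by half a turn. Grip it across the 50 mm width. Origin: centre of its underside; z up, x along its length.
- square_brush: Loose brush with a blue plastic rectangular back, white bristles down: bristle block 108 x 40 mm, 0 to 16 mm high, under a back 116 mm long, 48 mm wide, 16 to 42 mm high. About 0.16 kg. Same when turned by half a turn. Grip it across the 48 mm width. Origin: centre of its underside; z up, x along its length.
- curry_comb: Loose round red rubber curry comb, rigid: disc 80 mm in diameter (85 mm over the small nubs on its edge), 0 to 20 mm high, with a dark red grip bar on top, 60 mm long along x and 24 mm wide, from 20 to 50 mm high. About 0.15 kg. Grip it across the 24 mm of the bar. Origin: centre of its underside; z up, x along the grip bar.
- double_snap: Loose brass double-ended snap hook lying flat: a square-edged barrel 52 mm long, 16 mm wide, 18 mm high, with a ring of 38 mm outer diameter (8 mm thick wire, its centre line 9 mm high) at each end, ring centres 40 mm from the middle; 118 mm long over all. About 0.11 kg. Same when turned by half a turn. Grip the barrel across its 16 mm width. Origin: centre of its underside; z up, x along its length.
- oval_mat: Black rubber mat 140 x 74 mm, 4 mm thick, with a tan oval outline (filled, 120 x 54 mm) at its centre: the place of the oval brush. Flat on the table, fixed. Origin: centre of its underside, so the surface to set things on is 4 mm above the origin; x along the length of mat and outline.
- square_mat: Black rubber mat 140 x 74 mm, 4 mm thick, with a blue rectangular outline (filled, 120 x 52 mm) at its centre: the place of the rectangular blue brush. Flat on the table, fixed. Origin: centre of its underside, so the surface to set things on is 4 mm above the origin; x along the length of mat and outline.
- curry_mat: Black rubber mat 104 x 104 mm, 4 mm thick, with a red round outline (filled, 84 mm diameter) at its centre: the place of the round curry comb. Flat on the table, fixed. Origin: centre of its underside, so the surface to set things on is 4 mm above the origin; x along one side.
- snap_mat: Black rubber mat 140 x 66 mm, 4 mm thick, with a brass-yellow dumb-bell outline (filled, 122 mm long: two 42 mm discs joined by a bar) at its centre: the place of the double-ended snap. Flat on the table, fixed. Origin: centre of its underside, so the surface to set things on is 4 mm above the origin; x along the length of mat and outline.
- tumbler: Bystander: dark grey drink tumbler, 72 mm in diameter, 170 mm tall, standing at the left edge of the work. Origin: centre of its underside.
- balm_tin: Bystander: green round tin of hoof balm with an aluminium lid, 84 mm in diameter, 48 mm tall, standing at the right edge of the work. Origin: centre of its underside.
There are look-alikes about, which are no part of the job. Of the things that look like the curry_comb, the middle-sized one is meant.

How it is judged:
By the outcome, as a careful person would: the job done as asked, in the order asked, and still so for the second after the job is handed in, with the robot touching nothing.
It also fails if it takes over 109 s, if anything falls off the work surface, if the arm or the gripper's body presses on something with over 40 N, if the wrist force passes 120 N, or if a joint passes its speed limit or range.

ROBOT

A 6-joint arm with a two-finger parallel gripper is mounted at the origin on the work surface. World frame = base frame: x ahead of the robot, y to its left, z up, the work surface at z = 0. Lengths are in m, angles in rad, forces in N, time in s.
With the tool pointing down it reaches from about 0.325 to 0.925 m from the base axis. Payload 3.1 kg.
Tool frame: the origin (TCP) lies midway between the tips of the shut fingers; the grasp point (between the pads) lies 19 mm behind it (robot.hold_point_z is the distance from the TCP to the grasp point, in m); z points along the fingers, y is the line along which they close (so a half turn about z gives the same grasp; the last joint's range is limited). The gripper opens to 85 mm and grips with 20 to 120 N. Pads are 22 mm wide; open, the fingers measure 114 mm over their backs; the gripper's body (76 mm by 85 mm) begins 54 mm behind the grasp point. The pads swing forward as they close: fully open they stand 13 mm farther back than shut.
Start: joints at [-1.384, 0.217, 1.613, -0, 1.311, -0.112], TCP at [0.184, -0.597, 0.231] pointing down, gripper open.
Joint ranges: [-2.75, 2.75], [-0.78, 2.1], [0.31, 2.55], [-1.13, 4.27], [0.13, 2.63], [-2.58, 2.58]. Speed limits (rad/s): [2.79, 2.79, 3.14, 3.14, 3.14, 3.14].

INTERFACE

Orientations are given as a rotation vector (axis times angle).
In Python, from station import observe, read_camera, camera_model, robot, spotter gives the robot as it stands. The module is installed in compiled form; this text tells all that it offers.
- The arm moves only by the tool apply_moves, never from a script. Its argument "steps" is a list that holds one entry, the list of rows, each a list of 7 numbers: the shift along the world's x, y, z in m, then the turn, a rotation vector about the world's x, y, z in degrees, then the opening, from 0 (shut) to 1 (fully open). In form: [[[tx, ty, tz, wx, wy, wz, hand], ...]]. A call has 1 to 20 rows; each row is the pose to reach, as a shift and turn from the pose commanded when the call began; what a row does not reach only later rows make up. A row lasts 1/8 s, in which the tool goes at most 62.5 mm and 10.7 degrees, less where a joint would pass 70% of its speed; a pose out of reach is approached as far as the arm can. A call with a gripper value outside its range is refused whole. The fingers move at their own pace and stop on an object; the grip force is fixed at half the most. Time passes only in rows, so rows that repeat a pose let the fingers close. It gives the time, the measured TCP pose, the force, the opening and the grip force at its end, in the units of the state.
- observe(): the state, without advancing time (a new reading comes with each control period).
- read_camera(name): name is "scene" or "side" or "wrist"; returns the picture (400x640x3 uint8, red, green, blue); there is no depth.
- camera_model(name): a dict with "vertical_fov" (degrees; the focal length in pixels is half the picture's height over the tangent of half this angle, whatever the lens; pixels are square), "cx", "cy" (the principal point, pixels), "k1" (the pictures are not rectified: a ray, as slopes to the right and down, at radius r is drawn at 1 + k1 r^2 times it, then the intrinsics apply), "T" (4x4, takes a point from camera to world coordinates). Camera axes: x right, y up, looking along -z (the intrinsics and any distortion apply to the point x, -y, -z); pixel columns grow to the right and rows downward; lengths in m; the calibration is good to about 2 mm. A picture is of the moment at which its call begins: read the wrist's pose just before it. camera_model takes no time and is no camera call; for the wrist camera it gives the pose at the moment of the call.
- robot.close_job(): hands the job in; it is judged then, once.
Trained networks look in the newest picture that a camera, given by its name, has taken for a name from the list of things; names that differ only in an ending like _2 or _b are one class to them, and where a whole thing is asked for, a point or a joint stands for the part that bears it (a point fixed in the world has none). Each returns a list of dicts, best first, with "p" (0 to 1); they miss things now and then, are a little off and sometimes report something else, mostly with a low value. They report only what shows in the picture. A call takes as long as a camera call. They do not tell look-alikes from the thing itself.
- spotter.find_in(camera, name): "rect" ([left, top, width, height] in pixels, round what is visible of it).
- spotter.masks_of(camera, name): "region" (400x640 bool, what is visible of it) and "rect" ([left, top, width, height] in pixels, round what is visible of it).
- spotter.tip_of(camera, name): "centre" ([column, row] in pixels: a listed point, or the origin of a listed thing).
The state is a dict: "time": time; "joint_positions": joint angles; "qd": joint speeds; "tau": joint torques, N m; "position": TCP position; "ee_rot": TCP orientation; "ft_force": force on the tool from outside, world axes, zero at the start; "ft_torque": the same for the moment, N m; "gripper_width": finger opening in m; "finger_force": force on a finger pad.
Only numpy, scipy, OpenCV 4.12 (cv2) and the standard library are available. Lean on these libraries where they do the work, as an engineer would, in place of code of your own. Each camera call takes 0.05 s, during which the arm holds its last target. There are 200 camera calls.

## Working session

There is one attempt and no reset: what is moved stays moved. The work goes in short steps, Python scripts to look and compute and a tool call to move; the robot and the scene stay as the last step left them, time stands still between calls to the robot, and variables do not carry over. Pictures are saved under pics/ and viewed, at most 14 in all, crops included, and the job is handed in when it is done.

Besides the shell and the picture viewer there is one more tool, called after "Request:" by a JSON object that holds its "name" and its "arguments". apply_moves: Moves the arm, as the interface text tells. Its arguments: {"type":"object","properties":{"steps":{"type":"array","items":{"type":"array","items":{"type":"array","items":{"type":"number"}}}}},"required":["steps"]}

```bash
mkdir -p pics; cat > h.py <<'E'
import numpy as np, cv2
from station import observe, read_camera, camera_model, robot, spotter
def K(m):
    f=200/np.tan(np.radians(m["vertical_fov"])/2); return f
def ray(m,u,v):
    f=K(m); d=np.array([(u-m["cx"])/f,(v-m["cy"])/f]); s=d.copy()
    for _ in range(30): s=d/(1+m["k1"]*(s@s))
    T=np.array(m["T"]); return T[:3,3],T[:3,:3]@np.array([s[0],-s[1],-1])
def at_z(m,u,v,z):
    o,d=ray(m,u,v); return o+d*(z-o[2])/d[2]
def proj(m,p):
    T=np.array(m["T"]); c=T[:3,:3].T@(np.asarray(p)-T[:3,3]); s=np.array([c[0],-c[1]])/-c[2]
    s=s*(1+m["k1"]*(s@s)); return s*K(m)+[m["cx"],m["cy"]]
def save(im,n): cv2.imwrite(f"pics/{n}.png",im[:,:,::-1])
def topview(m,im,z,x0,x1,y0,y1,res=0.001):
    # rectified at plane z: rows = x decreasing, cols = y decreasing
    xs=np.arange(x1,x0,-res); ys=np.arange(y1,y0,-res)
    X,Y=np.meshgrid(xs,ys,indexing='ij'); T=np.array(m["T"])
    P=np.stack([X,Y,np.full_like(X,z)],-1)-T[:3,3]; c=P@T[:3,:3]
    a=c[...,0]/-c[...,2]; b=-c[...,1]/-c[...,2]; k=1+m["k1"]*(a*a+b*b); f=K(m)
    return cv2.remap(im,(a*k*f+m["cx"]).astype(np.float32),(b*k*f+m["cy"]).astype(np.float32),cv2.INTER_LINEAR)
E
python3 - <<'E'
from h import *
for n in ["scene","side","wrist"]:
    im=read_camera(n); save(im,n+"0"); m=camera_model(n); print(n,np.round(m["T"],3).tolist(),m["k1"],m["vertical_fov"])
for n in "oval_brush square_brush curry_comb double_snap oval_mat square_mat curry_mat snap_mat tumbler balm_tin".split():
    for c in ["scene","side"]:
        print(n,c,[(np.round(r["centre"]).tolist(),round(r["p"],2)) for r in spotter.tip_of(c,n)][:5])
print(observe())
E
```

```text
scene [[-0.244, -0.781, 0.575, 1.214], [0.97, -0.193, 0.15, 0.21], [-0.006, 0.594, 0.805, 1.116], [0.0, 0.0, 0.0, 1.0]] 0.027232471876202067 48.17909779053018
side [[-0.737, 0.343, -0.582, -0.189], [-0.675, -0.342, 0.654, 0.749], [0.025, 0.875, 0.484, 0.58], [0.0, 0.0, 0.0, 1.0]] -0.01954053938434514 52.964925935002455
wrist [[0.293, 0.91, 0.292, 0.259], [-0.956, 0.28, 0.088, -0.575], [-0.002, -0.305, 0.952, 0.373], [0.0, 0.0, 0.0, 1.0]] -0.06999910079067587 59.922129292600324
oval_brush scene [([404.0, 274.0], 0.71)]
oval_brush side [([206.0, 234.0], 0.74)]
square_brush scene [([287.0, 202.0], 0.93), ([228.0, 185.0], 0.42)]
square_brush side [([347.0, 204.0], 0.94)]
curry_comb scene [([409.0, 181.0], 0.72), ([352.0, 212.0], 0.56), ([374.0, 190.0], 0.53)]
curry_comb side [([305.0, 232.0], 0.95), ([322.0, 254.0], 0.92), ([302.0, 287.0], 0.67)]
double_snap scene [([206.0, 235.0], 0.54)]
double_snap side [([349.0, 167.0], 0.56)]
oval_mat scene [([336.0, 259.0], 0.87)]
oval_mat side [([267.0, 204.0], 0.96)]
square_mat scene [([228.0, 186.0], 0.91)]
square_mat side [([388.0, 182.0], 0.83)
[... 302 characters left out ...]
, 160.0], 0.61)]
{'time': 1.15, 'joint_positions': array([-1.38420190e+00,  2.16879519e-01,  1.61342471e+00,  6.47285810e-06,
        1.31126175e+00, -1.12215098e-01]), 'qd': array([-0.00015462, -0.0002003 ,  0.00069318,  0.00089056, -0.00041806,
        0.00066222]), 'tau': array([ 5.94830763e-04, -3.96897268e+01, -3.04255342e+01, -1.46534044e-04,
        7.95829619e-04, -1.98133606e-06]), 'position': array([ 0.18400545, -0.59731239,  0.23130005]), 'ee_rot': array([3.10656910e+00, 4.67618139e-01, 1.13785740e-05]), 'ft_force': array([-0.49875445, -0.1265758 , -0.19401937]), 'ft_torque': array([ 0.04737043, -0.00829295,  0.0286506 ]), 'finger_force': 0.0, 'gripper_width': 0.08509083472192211}
```

View pics/scene0.png

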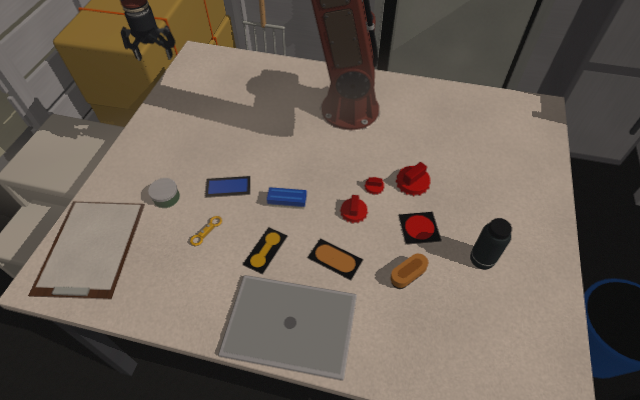

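View pics/side0.png

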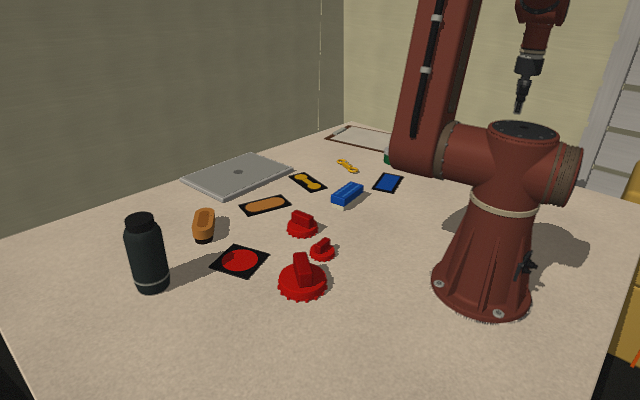

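```bash
python3 - <<'E'
from h import *
im=cv2.imread("pics/scene0.png")[:,:,::-1]; m=camera_model("scene")
c=im[150:310,140:510]; save(cv2.resize(c,None,fx=2.1,fy=2.1,interpolation=cv2.INTER_CUBIC),"crop0")
t=topview(m,im,0.004,0.30,0.90,-0.40,0.40); save(t,"top0")
E
```

```text
(no output)
```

View pics/crop0.png

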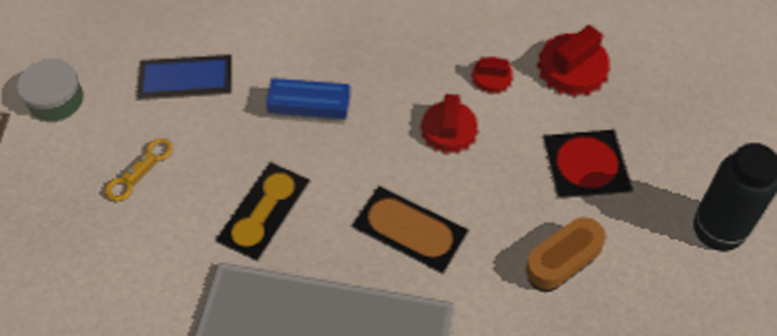

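View pics/top0.png

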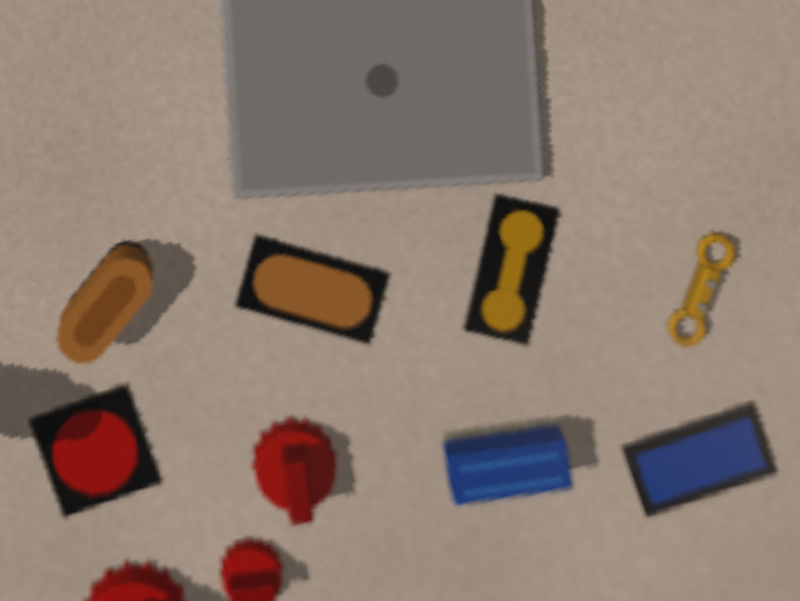

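```bash
cat > fit.py <<'E'
from h import *
from scipy.optimize import minimize
def ell(L,W,n=24):  # stadium
    r=W/2; a=np.linspace(-np.pi/2,np.pi/2,n); e=np.c_[np.cos(a)*r+L/2-r,np.sin(a)*r]; return np.r_[e,-e]
def rect(L,W): return np.array([[L,W],[-L,W],[-L,-W],[L,-W]])/2
def circ(d,cx=0,n=40): a=np.linspace(0,2*np.pi,n); return np.c_[np.cos(a)*d/2+cx,np.sin(a)*d/2]
def prism(p,z0,z1): return np.r_[np.c_[p,np.full(len(p),z0)],np.c_[p,np.full(len(p),z1)]]
# parts: (points, sign)
M={"oval_brush":[(prism(ell(116,50),16,42),1),(prism(rect(108,44),0,16),1)],
"square_brush":[(prism(rect(116,48),16,42),1),(prism(rect(108,40),0,16),1)],
"curry_comb":[(prism(circ(82.5),0,20),1),(prism(rect(60,24),20,50),1)],
"double_snap":[(prism(circ(38,s*40),5,13),1) for s in(1,-1)]+[(prism(circ(22,s*40),9,9),0) for s in(1,-1)]+[(prism(rect(52,16),0,18),1)],
"oval_mat":[(prism(rect(140,74),0,4),1)],"square_mat":[(prism(rect(140,74),0,4),1)],
"curry_mat":[(prism(rect(104,104),0,4),1)],"snap_mat":[(prism(rect(140,66),0,4),1)]}
S=4
def render(m,name,q,box):
    x0,y0,w,h=box; im=np.zeros((h*S,w*S),np.uint8); c,s=np.cos(q[2]),np.sin(q[2])
    for P,v in M[name]:
        P=P/1000; W=np.c_[P[:,0]*c-P[:,1]*s+q[0],P[:,0]*s+P[:,1]*c+q[1],P[:,2]+(q[3] if len(q)>3 else 0)]
        U=np.array([proj(m,p) for p in W]); U=(U-[x0-.5,y0-.5])*S-.5
        cv2.fillPoly(im,[cv2.convexHull(np.round(U*16).astype(np.int32))],v,shift=4)
    return im
def fit(name,views,q0,z=0):
    # views: list of (model, mask bool 400x640)
    D=[]
    for m,k in views:
        x,y,w,h=cv2.boundingRect(k.astype(np.uint8)); x0,y0=max(x-12,0),max(y-12,0); x1,y1=min(x+w+12,640),min(y+h+12,400)
        b=(x0,y0,x1-x0,y1-y0)
        up=cv2.resize(k[y0:y1,x0:x1].astype(np.float32),None,fx=S,fy=S,interpolation=cv2.INTER_LINEAR)>.5
        D.append((m,b,up))
    def cost(q):
        t=0
        for m,b,up in D:
            r=render(m,name,[*q,z],b)>0; t+=1-(r&up).sum()/max((r|up).sum(),1)
        return t/len(D)
    best=None
    for da in ([0] if len(q0)>3 else np.radians([-60,-30,0,30,60,90])):
        s=np.array([q0[0],q0[1],q0[2]+da]); sim=np.array([s,s+[.008,0,0],s+[0,.008,0],s+[0,0,.15]])
        r=minimize(cost,s,method="Nelder-Mead",options=dict(initial_simplex=sim,xatol=1e-4,fatol=1e-4,maxiter=120))
        if best is None or r.fun<best.fun: best=r
    return best.x,best.fun
E
cat > m1.py <<'E'
from fit import *
read_camera("scene");read_camera("side")
ms={c:camera_model(c) for c in("scene","side")}
want={"oval_brush":(404,274),"square_brush":(287,202),"curry_comb":(353,212),"double_snap":(206,235),"oval_mat":(336,259),"square_mat":(228,186),"curry_mat":(418,226),"snap_mat":(264,250)}
for n,u in want.items():
    g=at_z(ms["scene"],*u,0.0); V={}
    for c in ms:
        pu=proj(ms[c],g); R=spotter.masks_of(c,n)
        R=[r for r in R if np.hypot(r["rect"][0]+r["rect"][2]/2-pu[0],r["rect"][1]+r["rect"][3]/2-pu[1])<22]
        if R: V[c]=(ms[c],R[0]["region"])
    for cs in (["scene"],["side"],["scene","side"]):
        if all(c in V for c in cs):
            q,f=fit(n,[V[c] for c in cs],[g[0],g[1],0]); print(n,cs,np.round(q[:2],4),round(np.degrees(q[2])%180,1),round(f,3))
E
python3 m1.py
```

```text
oval_brush ['scene'] [0.6108 0.2933] 142.2 0.072
square_brush ['scene'] [ 0.4545 -0.0976] 99.8 0.05
square_brush ['side'] [ 0.4515 -0.1013] 101.9 0.084
square_brush ['scene', 'side'] [ 0.453  -0.0987] 98.7 0.09
curry_comb ['scene'] [0.437  0.1064] 3.1 0.122
curry_comb ['side'] [0.4391 0.1055] 0.6 0.08
curry_comb ['scene', 'side'] [0.4388 0.1059] 0.2 0.105
double_snap ['scene'] [ 0.6141 -0.2987] 159.2 0.396
oval_mat ['scene'] [0.6106 0.0894] 74.4 0.03
oval_mat ['side'] [0.6106 0.0881] 74.0 0.104
oval_mat ['scene', 'side'] [0.6105 0.0885] 74.4 0.071
square_mat ['scene'] [ 0.4403 -0.2985] 109.3 0.046
square_mat ['side'] [ 0.4379 -0.3012] 108.8 0.051
square_mat ['scene', 'side'] [ 0.4384 -0.3   ] 109.4 0.062
curry_mat ['scene'] [0.4483 0.3068] 19.2 0.059
curry_mat ['side'] [0.4483 0.3044] 109.4 0.063
curry_mat ['scene', 'side'] [0.4484 0.3056] 110.0 0.064
snap_mat ['scene'] [ 0.6308 -0.1114] 165.3 0.057
snap_mat ['side'] [ 0.6292 -0.1128] 165.7 0.074
snap_mat ['scene', 'side'] [ 0.6302 -0.1119] 165.9 0.069
```

Of the three red round things in the scene picture, the large one is at (413,180), the small one at (374,185) and the middle-sized one at (353,209). I pick the middle one: its disc measures about 80 mm in the rectified view. Blue thing at (228,186) is the flat mat, and the one at (287,198) is the brush. The tan brush is at (408,270) and its mat at (336,259). The snap is at (206,231) and its mat at (264,250).

I'll move above the oval brush first.

Request:
{"name": "apply_moves", "arguments": {"steps": [[[0.427, 0.89, -0.03, 0, 0, 125, 1], [0.427, 0.89, -0.03, 0, 0, 125, 1], [0.427, 0.89, -0.03, 0, 0, 125, 1], [0.427, 0.89, -0.03, 0, 0, 125, 1], [0.427, 0.89, -0.03, 0, 0, 125, 1], [0.427, 0.89, -0.03, 0, 0, 125, 1], [0.427, 0.89, -0.03, 0, 0, 125, 1], [0.427, 0.89, -0.03, 0, 0, 125, 1], [0.427, 0.89, -0.03, 0, 0, 125, 1], [0.427, 0.89, -0.03, 0, 0, 125, 1], [0.427, 0.89, -0.03, 0, 0, 125, 1], [0.427, 0.89, -0.03, 0, 0, 125, 1], [0.427, 0.89, -0.03, 0, 0, 125, 1], [0.427, 0.89, -0.03, 0, 0, 125, 1], [0.427, 0.89, -0.03, 0, 0, 125, 1], [0.427, 0.89, -0.03, 0, 0, 125, 1], [0.427, 0.89, -0.03, 0, 0, 125, 1], [0.427, 0.89, -0.03, 0, 0, 125, 1]]]}}

```text
time: 4.3
position: [0.6106, 0.2923, 0.2008]
ee_rot: [-1.019, -2.971, 0.002]
ft_force: [0.2, 0.5, -0.1]
gripper_width: 0.0856
finger_force: 0.0
```

```bash
cat > w.py <<'E'
import sys
from fit import *
from scipy.spatial.transform import Rotation as R
def yaw(s):
    t=R.from_rotvec(s["ee_rot"]).as_matrix()[:,0]; return np.degrees(np.arctan2(t[1],t[0]))
def look(tag,items):
    s=observe(); m=camera_model("wrist"); im=read_camera("wrist"); save(im,tag)
    print("tcp",np.round(s["position"],4),"yaw",round(yaw(s),1),"w",round(s["gripper_width"],4),"t",round(s["time"],1),"f",np.round(s["ft_force"],1))
    for n,g in items:
        pu=proj(m,[*g[:2],.01]); rr=spotter.masks_of("wrist",n)
        for r in rr[:4]:
            x,y,w,h=r["rect"]
            if np.hypot(x+w/2-pu[0],y+h/2-pu[1])>90: continue
            edge=x<=1 or y<=1 or x+w>=639 or y+h>=399
            q,f=fit(n,[(m,r["region"])],[*g[:2],np.radians(g[2])],g[3] if len(g)>3 else 0)
            print(n,"p",round(r["p"],2),"edge" if edge else "",np.round(q[:2],4),round(np.degrees(q[2])%180,1),"err",round(f,3))
E
python3 - <<'E'
from w import *
look("w1",[("oval_brush",(.611,.293,142)),("curry_mat",(.448,.306,19)),("oval_mat",(.61,.089,74))])
E
```

```text
tcp [0.6106 0.2923 0.2008] yaw 142.1 w 0.0856 t 4.3 f [ 0.2  0.5 -0.1]
oval_brush p 0.63  [0.612  0.2911] 140.7 err 0.033
curry_mat p 0.84  [0.4495 0.3045] 110.0 err 0.01
oval_mat p 0.77  [0.6105 0.0864] 73.9 err 0.324
```

View pics/w1.png

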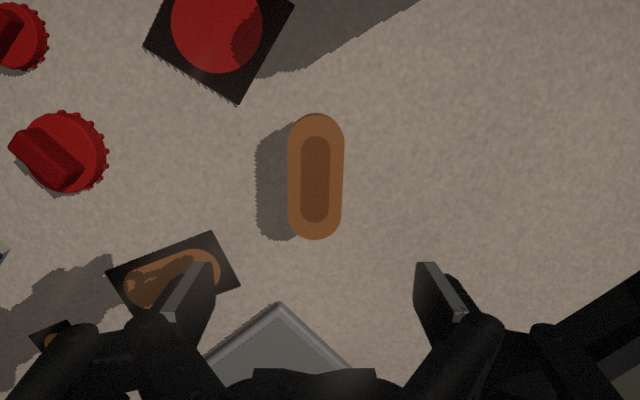

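The wrist picture shows the oval brush alone at (316,177). The curry mat is at (220,35), and the oval mat is partly hidden at (172,280). I'll descend and grip.

Request:
{"name": "apply_moves", "arguments": {"steps": [[[0.001, -0.0015, -0.06, 0, 0, -1.4, 1], [0.001, -0.0015, -0.12, 0, 0, -1.4, 1], [0.001, -0.0015, -0.17, 0, 0, -1.4, 1], [0.001, -0.0015, -0.191, 0, 0, -1.4, 1], [0.001, -0.0015, -0.191, 0, 0, -1.4, 0], [0.001, -0.0015, -0.191, 0, 0, -1.4, 0], [0.001, -0.0015, -0.191, 0, 0, -1.4, 0], [0.001, -0.0015, -0.191, 0, 0, -1.4, 0], [0.001, -0.0015, -0.191, 0, 0, -1.4, 0], [0.001, -0.0015, -0.191, 0, 0, -1.4, 0]]]}}

```text
time: 5.75
position: [0.6147, 0.2922, 0.0139]
ee_rot: [1.054, 2.954, 0.006]
ft_force: [0.6, 0.2, 6.3]
gripper_width: 0.0487
finger_force: 65.2
```

Request:
{"name": "apply_moves", "arguments": {"steps": [[[0, 0, 0.06, 0, 0, 0, 0], [0, 0, 0.12, 0, 0, 0, 0], [0, -0.05, 0.16, 0, 0, -10, 0], [0, -0.1, 0.19, 0, 0, -20, 0], [0, -0.15, 0.19, 0, 0, -30, 0], [0, -0.2, 0.19, 0, 0, -40, 0], [0, -0.204, 0.19, 0, 0, -50, 0], [0, -0.204, 0.19, 0, 0, -60, 0], [0, -0.204, 0.19, 0, 0, -66.5, 0], [0, -0.204, 0.19, 0, 0, -66.5, 0], [0, -0.204, 0.19, 0, 0, -66.5, 0]]]}}

```text
time: 7.12
position: [0.6118, 0.0873, 0.2004]
ee_rot: [-2.504, -1.898, -0.0]
ft_force: [-0.3, 0.7, -1.5]
gripper_width: 0.0488
finger_force: 64.4
```

```bash
python3 - <<'E'
from w import *
look("w2",[("oval_mat",(.612,.087,74)),("snap_mat",(.631,-.113,165)),("oval_brush",(.612,.087,74,.19)),("curry_comb",(.44,.104,0))])
E
```

```text
tcp [0.6118 0.0873 0.2004] yaw 74.3 w 0.0488 t 7.1 f [-0.3  0.7 -1.5]
oval_mat p 0.78  [0.6111 0.0868] 74.4 err 0.328
snap_mat p 0.47  [ 0.5698 -0.0954] 118.1 err 0.915
oval_brush p 0.88  [0.6131 0.0889] 74.5 err 0.109
curry_comb p 0.56  [0.4417 0.1052] 7.0 err 0.072
```

View pics/w2.png

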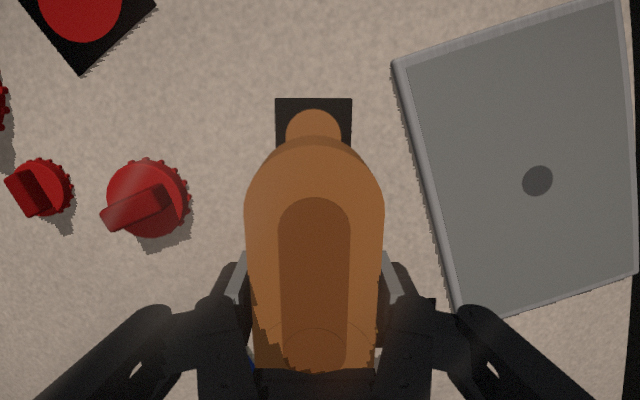

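```bash
python3 - <<'E'
from w import *
m=camera_model("wrist")
print("mat corners",[np.round(at_z(m,u,98,.004),4) for u in(275,352)])
for cx,cy,a in((.6118,.0872,74.2),):
    t=np.radians(a);e=np.array([np.cos(t),np.sin(t)]);n=np.array([-e[1],e[0]])
    for s in(1,-1): print("pred",np.r_[cx,cy]+.07*e+s*.037*n, proj(m,[*(np.r_[cx,cy]+.07*e+s*.037*n),.004]))
s=observe();t=np.radians(yaw(s));e=np.array([np.cos(t),np.sin(t)])
im=cv2.imread("pics/w2.png"); print(im[125:150:2,314].tolist())
for d in(-.004,-.002,0,.002,.004):
    for zb in(.1865,.1905):
        print(d,zb,[np.round(proj(m,[*(s["position"][:2]+(d+.058)*e),zb+h]),1).tolist() for h in(.016,.042)])
E
```

```text
mat corners [array([0.596 , 0.1635, 0.004 ]), array([0.666 , 0.1437, 0.004 ])]
pred [0.59525755 0.16462963] [273.9068786   97.08603811]
pred [0.66646168 0.14448089] [352.26913878  97.0767191 ]
[[52, 88, 136], [58, 94, 139], [55, 90, 138], [54, 91, 138], [54, 91, 139], [51, 85, 128], [52, 82, 125], [53, 84, 125], [50, 83, 125], [48, 80, 123], [55, 91, 137], [57, 92, 139], [49, 89, 137]]
-0.004 0.1865 [[312.1, 148.6], [311.7, 161.5]]
-0.004 0.1905 [[312.0, 150.3], [311.6, 163.9]]
-0.002 0.1865 [[312.1, 143.7], [311.7, 155.6]]
-0.002 0.1905 [[312.0, 145.2], [311.6, 157.9]]
0 0.1865 [[312.1, 138.7], [311.6, 149.6]]
0 0.1905 [[312.0, 140.2], [311.6, 151.7]]
0.002 0.1865 [[312.1, 133.8], [311.6, 143.6]]
0.002 0.1905 [[312.0, 135.0], [311.5, 145.5]]
0.004 0.1865 [[312.0, 128.8], [311.6, 137.5]]
0.004 0.1905 [[312.0, 129.9], [311.5, 139.3]]
```

The picture shows the brush gripped at about (315,250), with the far edge of its mat above it at row 98. The brush sits about 2 mm forward in the grip, so I'll correct for that and lower it.

Request:
{"name": "apply_moves", "arguments": {"steps": [[[-0.0008, -0.0026, -0.06, 0, 0, 0, 0], [-0.0008, -0.0026, -0.12, 0, 0, 0, 0], [-0.0008, -0.0026, -0.165, 0, 0, 0, 0], [-0.0008, -0.0026, -0.178, 0, 0, 0, 0], [-0.0008, -0.0026, -0.183, 0, 0, 0, 0], [-0.0008, -0.0026, -0.183, 0, 0, 0, 0], [-0.0008, -0.0026, -0.183, 0, 0, 0, 1], [-0.0008, -0.0026, -0.183, 0, 0, 0, 1], [-0.0008, -0.0026, -0.183, 0, 0, 0, 1], [-0.0008, -0.0026, -0.183, 0, 0, 0, 1], [-0.0008, -0.0026, -0.16, 0, 0, 0, 1], [-0.0008, -0.0026, -0.1, 0, 0, 0, 1], [-0.0008, -0.0026, -0.04, 0, 0, 0, 1], [-0.0008, -0.0026, 0, 0, 0, 0, 1], [-0.0008, -0.0026, 0, 0, 0, 0, 1]]]}}

```text
time: 9.25
position: [0.6146, 0.0847, 0.206]
ee_rot: [2.5, 1.892, 0.013]
ft_force: [0.4, 0.0, -0.3]
gripper_width: 0.0857
finger_force: 0.0
```

```bash
cat >> w.py <<'E'
def vis(name,model,q,z=0):  # overlay outline px
    pass
E
python3 - <<'E'
from w import *
look("w3",[("oval_brush",(.611,.086,74,.004)),("oval_mat",(.611,.086,74)),("curry_comb",(.44,.104,0))])
E
```

```text
tcp [0.6146 0.0847 0.206 ] yaw 74.2 w 0.0857 t 9.2 f [ 0.4  0.  -0.3]
oval_brush p 0.94  [0.6139 0.086 ] 74.3 err 0.034
oval_mat p 0.74  [0.611  0.0874] 73.9 err 0.639
```

View pics/w3.png

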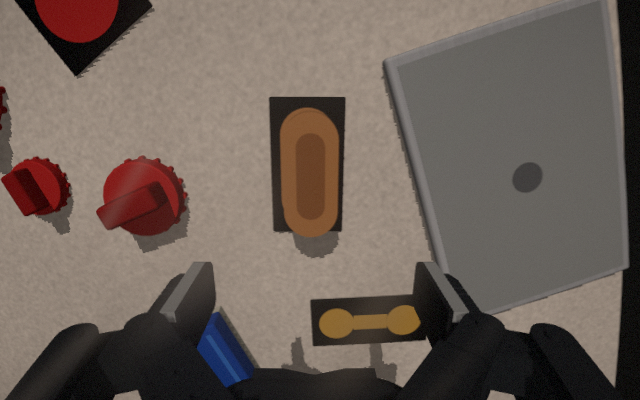

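```bash
cat > qm.py <<'E'
from w import *
def matfit(m,im,g,half,q0):
    # black-mat quad corners: threshold dark pixels union object, near g
    pass
E
python3 - <<'E'
from w import *
s=observe();print(np.round(s["position"],4),np.round(s["joint_positions"],3))
m=camera_model("wrist");im=read_camera("wrist");save(im,"w4")
c=[at_z(m,u,v,.004)[:2] for u,v in((270,97.5),(345,97.5),(342,231),(274,231))]
print(np.round(c,4).tolist(),np.round(np.mean(c,0),4))
for r in spotter.masks_of("wrist","oval_brush")[:1]:
    q,f=fit("oval_brush",[(m,r["region"])],[.613,.086,1.29],.004);print(q,f)
    B=render(m,"oval_brush",[*q,.004],(0,0,640,400))
    im2=cv2.resize(im,None,fx=4,fy=4)
    k=(im2.sum(2)<110).astype(np.uint8); k[:,:200*4]=0;k[:90*4]=0;k[240*4:]=0;k[:,370*4:]=0
    print(k.sum()/16)
    u=(k>0)|(B>0); x=cv2.morphologyEx(u.astype(np.uint8),cv2.MORPH_OPEN,np.ones((13,13)))
    # shadow removal check: fit mat with silhouette minus brush
    from scipy.optimize import minimize
    vis=(k>0)&(B==0)
    def cost(p):
        R=(render(m,"oval_mat",[*p,0],(0,0,640,400))>0)&(B==0); return 1-(R&vis).sum()/(R|vis).sum()
    s0=np.array([.611,.0865,1.297]);r=minimize(cost,s0,method="Nelder-Mead",options=dict(initial_simplex=[s0,s0+[.004,0,0],s0+[0,.004,0],s0+[0,0,.05]],xatol=1e-4,fatol=1e-4));print(r.x,r.fun)
E
```

```text
[0.6096 0.0845 0.1979] [ 0.024  0.229  1.664 -0.     1.253  0.299]
[[0.5888, 0.1625], [0.6564, 0.1433], [0.6199, 0.013], [0.551, 0.0324]] [0.604  0.0878]
[0.61382916 0.08618745 1.2968177 ] 0.02995625896146792
2081.3125
[0.61197791 0.08571407 1.29789678] 0.4312787968356081
```

Request:
{"name": "apply_moves", "arguments": {"steps": [[[0, 0, 0, 0, 0, 0, 1], [0, 0, 0, 0, 0, 0, 1], [0, 0, 0, 0, 0, 0, 1]]]}}

```text
time: 9.93
position: [0.6112, 0.0846, 0.2001]
ee_rot: [-2.505, -1.895, 0.0]
ft_force: [0.6, -0.4, -0.4]
gripper_width: 0.0858
finger_force: 0.0
```

```bash
cat > qm.py <<'E'
from w import *
from scipy.optimize import minimize
def matfit(m,im,mat,q0,obj=None,qo=None,dark=60):
    """fit the black border of a mat (mask by max channel), ignoring object pixels"""
    U=proj(m,[q0[0],q0[1],.004]); x0,y0=int(max(U[0]-130,0)),int(max(U[1]-130,0)); x1,y1=int(min(U[0]+130,640)),int(min(U[1]+130,400))
    b=(x0,y0,x1-x0,y1-y0)
    up=cv2.resize(im[y0:y1,x0:x1],None,fx=S,fy=S).max(2)<dark
    B=(cv2.dilate(render(m,obj,qo,b),np.ones((9,9)))>0) if obj else np.zeros_like(up)
    s0=np.array(q0,float)
    R0=cv2.dilate(render(m,mat,[*s0,0],b),np.ones((61,61)))>0
    vis=up&~B&R0; ix=OUT[mat]
    def cost(p):
        M["_o"]=[ix]; R=(render(m,mat,[*p,0],b)>0)&~(render(m,"_o",[*p,0],b)>0)&~B
        return 1-(R&vis).sum()/(R|vis).sum()
    r=minimize(cost,s0,method="Nelder-Mead",options=dict(initial_simplex=[s0,s0+[.004,0,0],s0+[0,.004,0],s0+[0,0,.05]],xatol=1e-4,fatol=1e-4))
    return r.x,r.fun
OUT={"oval_mat":(prism(ell(120,54),4,4),1),"square_mat":(prism(rect(120,52),4,4),1),"curry_mat":(prism(circ(84),4,4),1)}
E
python3 - <<'E'
from qm import *
s=observe();print(np.round(s["position"],4))
m=camera_model("wrist");im=read_camera("wrist");save(im,"w5")
print(im[105:112,275:282].max(2))
r=spotter.masks_of("wrist","oval_brush")[0]
q,f=fit("oval_brush",[(m,r["region"])],[.613,.086,1.29],.004);print(q,f)
for d in(45,60,75):print(matfit(m,im,"oval_mat",[.611,.0863,1.297],"oval_brush",[*q,.004],d))
E
```

```text
[0.6112 0.0846 0.2001]
[[38 41 39 38 42 39 42]
 [43 37 38 40 38 40 38]
 [35 43 43 42 38 45 37]
 [45 38 39 40 38 41 40]
 [41 37 39 38 38 39 40]
 [41 38 41 39 38 37 39]
 [41 35 42 40 42 35 35]]
[0.61388432 0.0857645  1.29984707] 0.03885180363589358
(array([0.61035857, 0.08655158, 1.2951027 ]), np.float64(0.3287721144892919))
(array([0.61088637, 0.08660769, 1.29272565]), np.float64(0.10436258360786665))
(array([0.6111256 , 0.08661026, 1.29427806]), np.float64(0.06754877418842131))
```

The brush lies about 3 mm to one side, because the arm was still swinging when it let go. I'll regrip, nudge it over and let the arm settle before releasing.

Request:
{"name": "apply_moves", "arguments": {"steps": [[[0.0027, 0.0012, -0.06, 0, 0, 0, 1], [0.0027, 0.0012, -0.12, 0, 0, 0, 1], [0.0027, 0.0012, -0.16, 0, 0, 0, 1], [0.0027, 0.0012, -0.178, 0, 0, 0, 1], [0.0027, 0.0012, -0.1855, 0, 0, 0, 1], [0.0027, 0.0012, -0.1855, 0, 0, 0, 1], [0.0027, 0.0012, -0.1855, 0, 0, 0, 1], [0.0027, 0.0012, -0.1855, 0, 0, 0, 1], [0.0027, 0.0012, -0.1855, 0, 0, 0, 1], [0.0027, 0.0012, -0.1855, 0, 0, 0, 0], [0.0027, 0.0012, -0.1855, 0, 0, 0, 0], [0.0027, 0.0012, -0.1855, 0, 0, 0, 0], [0.0027, 0.0012, -0.1855, 0, 0, 0, 0], [0.0027, 0.0012, -0.1855, 0, 0, 0, 0], [0.0027, 0.0012, -0.1855, 0, 0, 0, 0], [0.0027, 0.0012, -0.1855, 0, 0, 0, 0]]]}}

```text
time: 12.02
position: [0.6142, 0.0858, 0.0151]
ee_rot: [2.505, 1.895, 0.001]
ft_force: [-0.6, 0.3, 3.2]
gripper_width: 0.0492
finger_force: 64.3
```

Request:
{"name": "apply_moves", "arguments": {"steps": [[[0, 0, 0.006, 0, 0, 0, 0], [-0.0015, 0.0004, 0.006, 0, 0, 0, 0], [-0.0028, 0.0008, 0.006, 0, 0, 0, 0], [-0.0028, 0.0008, 0.006, 0, 0, 0, 0], [-0.0028, 0.0008, 0.003, 0, 0, 0, 0], [-0.0028, 0.0008, 0.001, 0, 0, 0, 0], [-0.0028, 0.0008, 0.0, 0, 0, 0, 0], [-0.0028, 0.0008, 0.0, 0, 0, 0, 0], [-0.0028, 0.0008, 0.0, 0, 0, 0, 0], [-0.0028, 0.0008, 0.0, 0, 0, 0, 1], [-0.0028, 0.0008, 0.0, 0, 0, 0, 1], [-0.0028, 0.0008, 0.0, 0, 0, 0, 1], [-0.0028, 0.0008, 0.0, 0, 0, 0, 1], [-0.0028, 0.0008, 0.02, 0, 0, 0, 1], [-0.0028, 0.0008, 0.08, 0, 0, 0, 1], [-0.0028, 0.0008, 0.14, 0, 0, 0, 1], [-0.0028, 0.0008, 0.18, 0, 0, 0, 1], [-0.0028, 0.0008, 0.186, 0, 0, 0, 1], [-0.0028, 0.0008, 0.186, 0, 0, 0, 1], [-0.0028, 0.0008, 0.186, 0, 0, 0, 1]]]}}

```text
time: 14.52
position: [0.6095, 0.0865, 0.1985]
ee_rot: [-2.503, -1.894, 0.005]
ft_force: [-0.0, -0.2, -0.1]
gripper_width: 0.0856
finger_force: 0.0
```

```bash
python3 - <<'E'
from qm import *
s=observe();print(np.round(s["position"],4),s["time"])
m=camera_model("wrist");im=read_camera("wrist");save(im,"w6")
r=spotter.masks_of("wrist","oval_brush")[0]
q,f=fit("oval_brush",[(m,r["region"])],[.613,.086,1.29],.004);print(q,f)
for d in(60,75):print(matfit(m,im,"oval_mat",[.611,.0863,1.297],"oval_brush",[*q,.004],d))
E
```

```text
[0.6095 0.0865 0.1985] 14.525
[0.61143194 0.08672562 1.29594417] 0.032497576854849
(array([0.61171551, 0.08638506, 1.29201029]), np.float64(0.0897194812244344))
(array([0.61112792, 0.0869172 , 1.28891   ]), np.float64(0.05493104647120173))
```

The oval brush is now within 0.5 mm of its mat. Next is the blue brush.

Request:
{"name": "apply_moves", "arguments": {"steps": [[[-0.04, -0.045, 0, 0, 0, 8, 1], [-0.08, -0.09, 0, 0, 0, 16, 1], [-0.12, -0.135, 0, 0, 0, 25, 1], [-0.145, -0.17, 0, 0, 0, 25, 1], [-0.155, -0.186, 0, 0, 0, 25, 1], [-0.155, -0.186, 0, 0, 0, 25, 1], [-0.155, -0.186, 0, 0, 0, 25, 1], [-0.155, -0.186, 0, 0, 0, 25, 1], [-0.155, -0.186, 0, 0, 0, 25, 1]]]}}

```text
time: 15.75
position: [0.4565, -0.0988, 0.2007]
ee_rot: [-2.034, -2.394, 0.0]
ft_force: [0.4, 0.0, -0.0]
gripper_width: 0.0851
finger_force: 0.0
```

```bash
python3 - <<'E'
from w import *
look("w7",[("square_brush",(.4557,-.0998,99)),("curry_comb",(.44,.104,0)),("snap_mat",(.631,-.113,165))])
E
```

```text
tcp [ 0.4565 -0.0988  0.2007] yaw 99.3 w 0.0851 t 15.8 f [ 0.4  0.  -0. ]
square_brush p 0.8  [ 0.4547 -0.1009] 97.8 err 0.028
snap_mat p 0.82  [ 0.632  -0.1129] 166.8 err 0.031
```

View pics/w7.png

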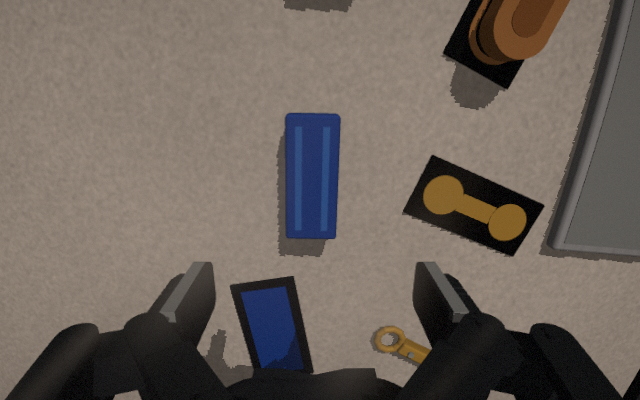

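The picture shows the blue brush at (313,175), with its mat at (272,325), the snap mat at (473,205) and the snap at (400,343). I'll grip the brush.

Request:
{"name": "apply_moves", "arguments": {"steps": [[[-0.0015, -0.0018, -0.06, 0, 0, -1.3, 1], [-0.0015, -0.0018, -0.12, 0, 0, -1.3, 1], [-0.0015, -0.0018, -0.165, 0, 0, -1.3, 1], [-0.0015, -0.0018, -0.183, 0, 0, -1.3, 1], [-0.0015, -0.0018, -0.188, 0, 0, -1.3, 1], [-0.0015, -0.0018, -0.188, 0, 0, -1.3, 1], [-0.0015, -0.0018, -0.188, 0, 0, -1.3, 1], [-0.0015, -0.0018, -0.188, 0, 0, -1.3, 1], [-0.0015, -0.0018, -0.188, 0, 0, -1.3, 0], [-0.0015, -0.0018, -0.188, 0, 0, -1.3, 0], [-0.0015, -0.0018, -0.188, 0, 0, -1.3, 0], [-0.0015, -0.0018, -0.188, 0, 0, -1.3, 0], [-0.0015, -0.0018, -0.188, 0, 0, -1.3, 0], [-0.0015, -0.0018, -0.188, 0, 0, -1.3, 0], [-0.0015, -0.0018, -0.188, 0, 0, -1.3, 0]]]}}

```text
time: 17.82
position: [0.4552, -0.1014, 0.0133]
ee_rot: [2.062, 2.369, 0.0]
ft_force: [0.7, 0.8, 5.5]
gripper_width: 0.0471
finger_force: 63.6
```

Request:
{"name": "apply_moves", "arguments": {"steps": [[[0, 0, 0.05, 0, 0, 0, 0], [0, 0, 0.11, 0, 0, 0, 0], [-0.003, -0.05, 0.16, 0, 0, 4, 0], [-0.006, -0.1, 0.188, 0, 0, 8, 0], [-0.01, -0.15, 0.188, 0, 0, 11.5, 0], [-0.0135, -0.19, 0.188, 0, 0, 11.5, 0], [-0.0135, -0.2, 0.188, 0, 0, 11.5, 0], [-0.0135, -0.2, 0.188, 0, 0, 11.5, 0], [-0.0135, -0.2, 0.188, 0, 0, 11.5, 0], [-0.0135, -0.2, 0.188, 0, 0, 11.5, 0]]]}}

```text
time: 19.08
position: [0.4412, -0.2999, 0.2005]
ee_rot: [-1.812, -2.565, -0.001]
ft_force: [-0.3, -0.4, -1.4]
gripper_width: 0.047
finger_force: 62.9
```

```bash
python3 - <<'E'
from w import *
s=observe();print(np.round(s["position"],4),yaw(s),s["time"],s["gripper_width"])
m=camera_model("wrist");im=read_camera("wrist");save(im,"w8")
np.savez("w8.npz",T=m["T"])
E
```

```text
[ 0.4412 -0.2999  0.2005] 109.51451542080362 19.075 0.0470240865761749
```

View pics/w8.png

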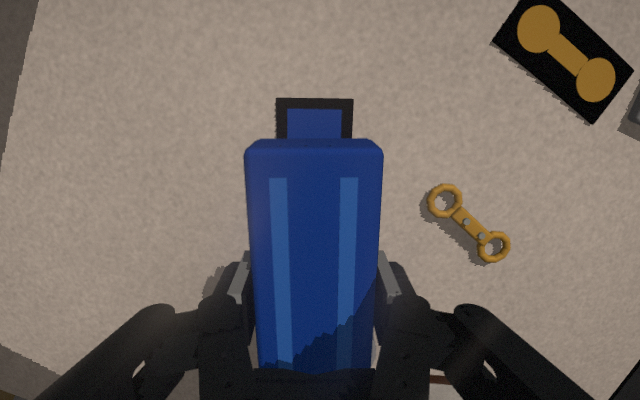

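```bash
python3 - <<'E'
from w import *
m=camera_model("wrist");s=observe();im=read_camera("wrist")
print(im[132:164:2,300:330].mean(1).round().astype(int).tolist())
print(im[146,236:256].sum(1).tolist(),im[146,372:392].sum(1).tolist())
print(im[90:104,315].sum(1).tolist()); print(im[110,268:284].sum(1).tolist(),im[110,344:360].sum(1).tolist())
a=np.radians(yaw(s))
for t in [np.radians(109.3)]:
    e=np.array([np.cos(t),np.sin(t)]);n=np.array([-e[1],e[0]])
    for sg in(1,-1): print("pred mat",proj(m,[*(np.r_[.4412,-.2999]+.07*e+sg*.037*n),.004]))
e=np.array([np.cos(a),np.sin(a)]);n=np.array([-e[1],e[0]])
for d in(-.004,-.002,0,.002,.004):
  print(d,[np.round(proj(m,[*(s["position"][:2]+(d+.058)*e+k*n),.1875+h]),1).tolist() for h in(.016,.042) for k in (.024,-.024)])
E
```

```text
[[35, 55, 110], [36, 56, 111], [34, 55, 111], [32, 49, 100], [31, 47, 93], [30, 47, 94], [31, 48, 96], [29, 47, 97], [31, 53, 110], [32, 57, 121], [32, 57, 118], [31, 54, 115], [30, 54, 112], [30, 52, 111], [29, 52, 110], [29, 52, 110]]
[440, 434, 424, 422, 419, 420, 430, 427, 426, 430, 428, 410, 369, 282, 189, 190, 185, 190, 181, 193] [178, 184, 173, 187, 178, 167, 291, 412, 455, 447, 437, 436, 433, 435, 428, 435, 444, 440, 442, 452]
[434, 446, 441, 442, 436, 426, 432, 409, 111, 105, 125, 106, 99, 109]
[437, 436, 449, 447, 437, 429, 376, 258, 134, 109, 105, 107, 110, 104, 112, 106] [95, 98, 98, 94, 93, 96, 96, 76, 88, 409, 418, 414, 425, 440, 439, 441]
pred mat [274.69308782  96.47572078]
pred mat [352.99390486  96.68915495]
-0.004 [[253.9, 148.2], [372.1, 148.1], [241.1, 161.0], [384.5, 160.8]]
-0.002 [[253.7, 143.3], [372.3, 143.2], [240.7, 155.1], [384.9, 154.9]]
0 [[253.4, 138.3], [372.6, 138.2], [240.3, 149.1], [385.2, 149.0]]
0.002 [[253.2, 133.3], [372.8, 133.2], [240.0, 143.1], [385.6, 142.9]]
0.004 [[252.9, 128.3], [373.0, 128.2], [239.6, 137.0], [385.9, 136.9]]
```

The picture shows the blue brush centred in the grip at about (313,255), and the front edge of its mat at row 98. The correction needed is about 1 mm.

Request:
{"name": "apply_moves", "arguments": {"steps": [[[0.0003, -0.0012, -0.06, 0, 0, 0, 0], [0.0003, -0.0012, -0.12, 0, 0, 0, 0], [0.0003, -0.0012, -0.16, 0, 0, 0, 0], [0.0003, -0.0012, -0.176, 0, 0, 0, 0], [0.0003, -0.0012, -0.181, 0, 0, 0, 0], [0.0003, -0.0012, -0.183, 0, 0, 0, 0], [0.0003, -0.0012, -0.183, 0, 0, 0, 0], [0.0003, -0.0012, -0.183, 0, 0, 0, 0], [0.0003, -0.0012, -0.183, 0, 0, 0, 0], [0.0003, -0.0012, -0.183, 0, 0, 0, 1], [0.0003, -0.0012, -0.183, 0, 0, 0, 1], [0.0003, -0.0012, -0.183, 0, 0, 0, 1], [0.0003, -0.0012, -0.183, 0, 0, 0, 1], [0.0003, -0.0012, -0.16, 0, 0, 0, 1], [0.0003, -0.0012, -0.1, 0, 0, 0, 1], [0.0003, -0.0012, -0.04, 0, 0, 0, 1], [0.0003, -0.0012, 0, 0, 0, 0, 1], [0.0003, -0.0012, 0, 0, 0, 0, 1], [0.0003, -0.0012, 0, 0, 0, 0, 1], [0.0003, -0.0012, 0, 0, 0, 0, 1]]]}}

```text
time: 21.68
position: [0.4402, -0.3014, 0.1984]
ee_rot: [-1.812, -2.561, -0.001]
ft_force: [0.5, -0.4, 0.2]
gripper_width: 0.0852
finger_force: 0.0
```

```bash
python3 - <<'E'
from qm import *
s=observe();print(np.round(s["position"],4),s["time"])
m=camera_model("wrist");im=read_camera("wrist");save(im,"w9")
r=spotter.masks_of("wrist","square_brush")
for r in r[:2]:
  q,f=fit("square_brush",[(m,r["region"])],[.4415,-.3008,1.9],.004);print(q,f)
  if f<.1:
    for d in(60,75):print(matfit(m,im,"square_mat",[.4415,-.3008,1.908],"square_brush",[*q,.004],d))
for n,g in(("double_snap",(.615,-.301,159)),("snap_mat",(.632,-.113,166))):
  for r in spotter.masks_of("wrist",n)[:2]:
    print(n,*fit(n,[(m,r["region"])],[*g[:2],np.radians(g[2])]))
E
```

```text
[ 0.4402 -0.3014  0.1984] 21.675
[ 0.44179677 -0.30249736  1.91622933] 0.04035772014899153
(array([ 0.44085724, -0.3010908 ,  1.89164749]), np.float64(0.04775470886024058))
(array([ 0.44071489, -0.30112181,  1.89246884]), np.float64(0.02694177683127741))
double_snap [ 0.61444494 -0.2993886   2.7718786 ] 0.15471698113207544
snap_mat [ 0.63190804 -0.11227403  2.90673164] 0.02030735097393066
```

View pics/w9.png

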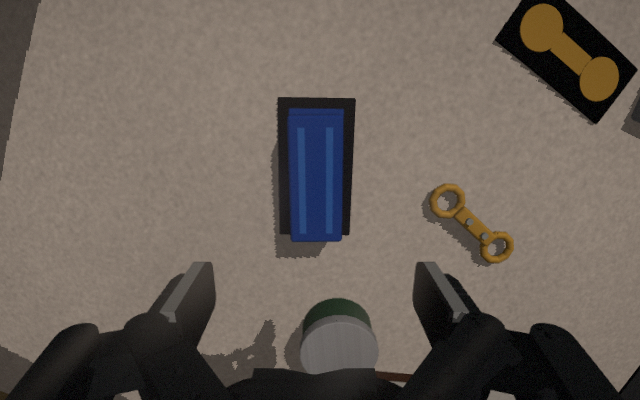

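The blue brush at (316,173) is about 1.5 mm from the centre of its mat, which is good. Next is the middle-sized curry comb.

Request:
{"name": "apply_moves", "arguments": {"steps": [[[-0.001, 0.06, 0, 0, 0, 10, 1], [-0.001, 0.12, 0, 0, 0, 20, 1], [-0.001, 0.18, 0, 0, 0, 30, 1], [-0.001, 0.24, 0, 0, 0, 40, 1], [-0.001, 0.3, 0, 0, 0, 50, 1], [-0.001, 0.36, 0, 0, 0, 60, 1], [-0.001, 0.395, 0, 0, 0, 68, 1], [-0.001, 0.4056, 0, 0, 0, 73, 1], [-0.001, 0.4056, 0, 0, 0, 73, 1], [-0.001, 0.4056, 0, 0, 0, 73, 1], [-0.001, 0.4056, 0, 0, 0, 73, 1], [-0.001, 0.4056, 0, 0, 0, 73, 1]]]}}

```text
time: 23.38
position: [0.4405, 0.1026, 0.2008]
ee_rot: [0.064, -3.141, 0.0]
ft_force: [0.7, -0.5, 0.2]
gripper_width: 0.0854
finger_force: 0.0
```

```bash
python3 - <<'E'
from w import *
look("w10",[("curry_comb",(.44,.1045,2)),("curry_mat",(.4495,.3045,110))])
E
```

```text
tcp [0.4405 0.1026 0.2008] yaw -177.7 w 0.0854 t 23.4 f [ 0.7 -0.5  0.2]
curry_mat p 0.89  [0.4501 0.3044] 110.0 err 0.022
```

View pics/w10.png

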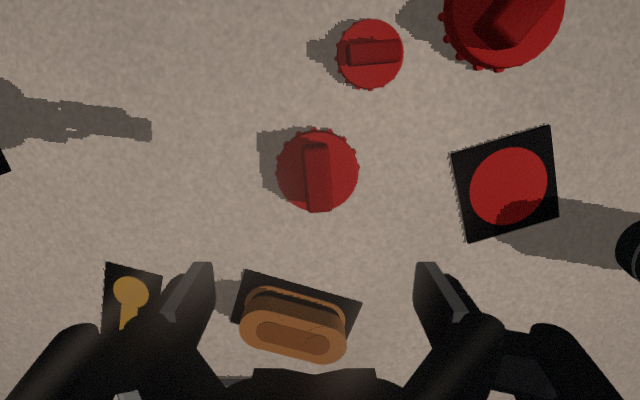

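The middle-sized curry comb is at (318,172). The small one at (370,54) and the large one at (505,25) are clearly different.

```bash
python3 - <<'E'
from w import *
s=observe();m=camera_model("wrist");im=read_camera("wrist").astype(int)
k=(im[...,0]>1.8*im[...,1]+15)&(im[...,0]>60); k[:,:262]=0;k[:,372:]=0;k[:118]=0;k[225:]=0
k=cv2.morphologyEx(k.astype(np.uint8),cv2.MORPH_OPEN,np.ones((3,3)))>0
for a in(-8,0,8): print(fit("curry_comb",[(m,k)],[.44,.104,np.radians(a)]))
q=[*fit("curry_comb",[(m,k)],[.44,.104,0])[0][:2],0]
# bar edges: project bar for several yaws, save zoom
z=cv2.resize(im.astype(np.uint8)[115:225,255:380],None,fx=4,fy=4,interpolation=cv2.INTER_CUBIC)
for a,col in((0,(0,255,0)),(4,(0,0,255))):
    c,sn=np.cos(np.radians(a)),np.sin(np.radians(a))
    P=[proj(m,[q[0]+x*c-y*sn,q[1]+x*sn+y*c,.05]) for x,y in((.03,.012),(-.03,.012),(-.03,-.012),(.03,-.012))]
    cv2.polylines(z,[np.int32((np.array(P)-[254.5,114.5])*4)],True,col,1)
save(z,"bar")
E
```

```text
(array([0.44128888, 0.10869703, 1.61151063]), np.float64(0.339613500565215))
(array([0.44154926, 0.10973052, 1.46701116]), np.float64(0.3400768328508862))
(array([0.44147501, 0.10972991, 1.69039138]), np.float64(0.33958506045369885))
```

View pics/bar.png

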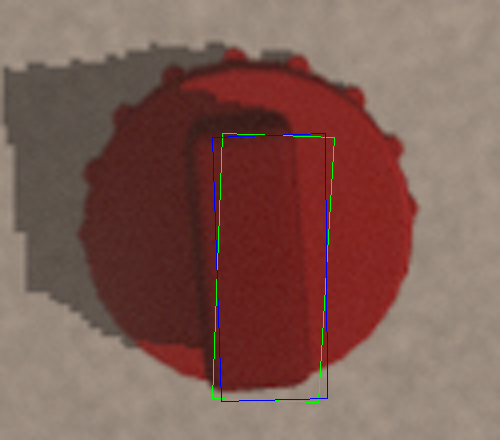

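```bash
python3 - <<'E'
from w import *
m=camera_model("wrist");s=observe();im=read_camera("wrist").astype(int)
P=np.array([(200,122),(289,122),(309,380),(214,388)])/4+[254.5,114.5]
W=np.array([at_z(m,u,v,.05)[:2] for u,v in P]);print(W.round(4).tolist(),W.mean(0))
d=(W[0]+W[1]-W[2]-W[3])/2;print("len",np.hypot(*d),"wid",np.hypot(*(W[0]+W[3]-W[1]-W[2])/2),"yaw",np.degrees(np.arctan2(d[1],d[0]))%180)
k=(im[...,0]>2*im[...,1])&(im[...,0]>35); k[:,:262]=0;k[:,372:]=0;k[:118]=0;k[225:]=0
k=cv2.morphologyEx(k.astype(np.uint8),cv2.MORPH_OPEN,np.ones((3,3)))>0;print(k.sum())
print(fit("curry_comb",[(m,k)],[*W.mean(0),np.radians(6)]))
print(s["position"],yaw(s))
E
```

```text
[[0.4093, 0.093], [0.4086, 0.1119], [0.4663, 0.1194], [0.469, 0.0981]] [0.4382969  0.10560931]
len 0.05904060041291391 wid 0.020117255288253102 yaw 6.111482012652829
4836
(array([0.43974077, 0.1053417 , 1.81369582]), np.float64(0.16936583062343713))
[0.44044739 0.10293881 0.20080873] -177.61927273842463
```

Request:
{"name": "apply_moves", "arguments": {"steps": [[[-0.0015, 0.0025, -0.06, 0, 0, 3.9, 1], [-0.0015, 0.0025, -0.12, 0, 0, 3.9, 1], [-0.0015, 0.0025, -0.155, 0, 0, 3.9, 1], [-0.0015, 0.0025, -0.171, 0, 0, 3.9, 1], [-0.0015, 0.0025, -0.176, 0, 0, 3.9, 1], [-0.0015, 0.0025, -0.176, 0, 0, 3.9, 1], [-0.0015, 0.0025, -0.176, 0, 0, 3.9, 1], [-0.0015, 0.0025, -0.176, 0, 0, 3.9, 1], [-0.0015, 0.0025, -0.176, 0, 0, 3.9, 0], [-0.0015, 0.0025, -0.176, 0, 0, 3.9, 0], [-0.0015, 0.0025, -0.176, 0, 0, 3.9, 0], [-0.0015, 0.0025, -0.176, 0, 0, 3.9, 0], [-0.0015, 0.0025, -0.176, 0, 0, 3.9, 0], [-0.0015, 0.0025, -0.176, 0, 0, 3.9, 0], [-0.0015, 0.0025, -0.176, 0, 0, 3.9, 0], [-0.0015, 0.0025, -0.176, 0, 0, 3.9, 0]]]}}

```text
time: 25.62
position: [0.4393, 0.1057, 0.025]
ee_rot: [-0.173, 3.136, -0.0]
ft_force: [1.7, -0.0, 2.0]
gripper_width: 0.0229
finger_force: 59.8
```

Request:
{"name": "apply_moves", "arguments": {"steps": [[[0, 0, 0.05, 0, 0, 0, 0], [0, 0, 0.11, 0, 0, 0, 0], [0.003, 0.05, 0.15, 0, 0, 0, 0], [0.006, 0.1, 0.175, 0, 0, 0, 0], [0.009, 0.15, 0.175, 0, 0, 0, 0], [0.0105, 0.185, 0.175, 0, 0, 0, 0], [0.0108, 0.199, 0.175, 0, 0, 0, 0], [0.0108, 0.199, 0.175, 0, 0, 0, 0], [0.0108, 0.199, 0.175, 0, 0, 0, 0], [0.0108, 0.199, 0.175, 0, 0, 0, 0]]]}}

```text
time: 26.88
position: [0.4497, 0.3035, 0.1996]
ee_rot: [0.171, -3.136, 0.001]
ft_force: [0.9, -0.1, -1.2]
gripper_width: 0.023
finger_force: 59.4
```

```bash
python3 - <<'E'
from qm import *
s=observe();print(np.round(s["position"],4),yaw(s),s["time"],s["gripper_width"])
m=camera_model("wrist");im=read_camera("wrist");save(im,"w11")
for n in("curry_mat","curry_comb"):
  for r in spotter.masks_of("wrist",n): print(n,r["rect"],r["p"])
print(cv2.imwrite("pics/w11.png",im[:,:,::-1]))
E
```

```text
[0.4497 0.3035 0.1996] -173.7669439995808 26.875 0.022965636831922424
curry_mat [254.1, 108.7, 120.3, 81.7] 0.56
curry_comb [231.3, 168.2, 166.6, 189.2] 0.94
curry_comb [115.0, 0.0, 80.8, 62.1] 0.78
curry_comb [232.3, 0.4, 116.3, 47.4] 0.56
True
```

View pics/w11.png

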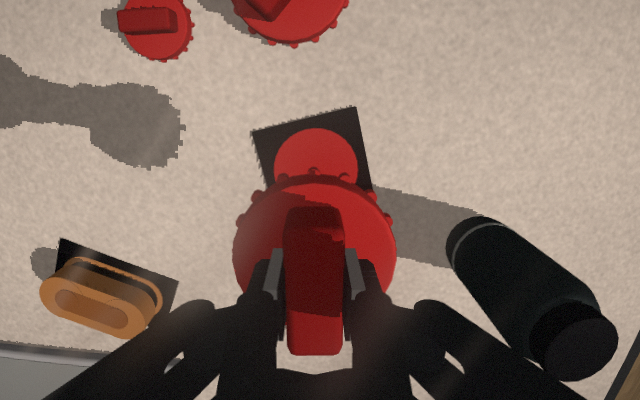

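The picture shows the curry comb held level, with its disc spanning columns 232–397, above its mat (red disc from row 128, columns 274–358). I'll check the offsets.

```bash
python3 - <<'E'
from w import *
m=camera_model("wrist");s=observe();p=s["position"];print(p)
im=cv2.imread("pics/w11.png")[:,:,::-1].astype(int)
red=(im[...,0]>2*im[...,1])&(im[...,0]>35)
for r in(215,225,235,245): x=np.flatnonzero(red[r,200:420])+200;print(r,x.min(),x.max())
for r in(145,155): x=np.flatnonzero(red[r,200:420])+200;print("mat",r,x.min(),x.max())
x=np.flatnonzero(red[110:160,316])+110;print("mat top",x.min())
a=np.radians(yaw(s));e=np.array([np.cos(a),np.sin(a)]);n=np.array([-e[1],e[0]])
C=circ(80,n=361)[:,:2]/1000
def rows(c,d,z,rs):
    U=np.array([proj(m,[c[0]+d*x,c[1]+d*y,z]) for x,y in C]); o=[U[:,1].min().round(1)]
    for r in rs:
        k=np.argsort(abs(U[:,1]-r)); l=U[k][:6,0]; o.append((r,l.min().round(1),l.max().round(1)))
    return o
for d in(-.003,0,.003): print("comb",d,rows(p[:2]+d*e,1,.1946,(215,225,235,245)))
print("mat",rows((.4498,.3045),1.05,.004,(145,155)))
E
```

```text
[0.44986572 0.30397381 0.19987484]
215 263 389
225 259 391
235 255 392
245 252 395
mat 145 281 350
mat 155 276 355
mat top 128
comb -0.003 [np.float64(183.8), (215, np.float64(246.6), np.float64(384.6)), (225, np.float64(239.8), np.float64(390.6)), (235, np.float64(235.4), np.float64(395.1)), (245, np.float64(233.0), np.float64(397.8))]
comb 0 [np.float64(177.2), (215, np.float64(242.1), np.float64(389.0)), (225, np.float64(236.9), np.float64(394.1)), (235, np.float64(233.4), np.float64(397.5)), (245, np.float64(231.6), np.float64(399.1))]
comb 0.003 [np.float64(170.6), (215, np.float64(238.2), np.float64(392.8)), (225, np.float64(234.1), np.float64(396.9)), (235, np.float64(231.6), np.float64(399.0)), (245, np.float64(230.8), np.float64(399.9))]
mat [np.float64(126.9), (145, np.float64(280.1), np.float64(350.4)), (155, np.float64(275.0), np.float64(355.2))]
```

Request:
{"name": "apply_moves", "arguments": {"steps": [[[0.0005, 0.0002, -0.06, 0, 0, 0, 0], [0.0005, 0.0002, -0.12, 0, 0, 0, 0], [0.0005, 0.0002, -0.15, 0, 0, 0, 0], [0.0005, 0.0002, -0.165, 0, 0, 0, 0], [0.0005, 0.0002, -0.17, 0, 0, 0, 0], [0.0005, 0.0002, -0.171, 0, 0, 0, 0], [0.0005, 0.0002, -0.171, 0, 0, 0, 0], [0.0005, 0.0002, -0.171, 0, 0, 0, 0], [0.0005, 0.0002, -0.171, 0, 0, 0, 0], [0.0005, 0.0002, -0.171, 0, 0, 0, 1], [0.0005, 0.0002, -0.171, 0, 0, 0, 1], [0.0005, 0.0002, -0.171, 0, 0, 0, 1], [0.0005, 0.0002, -0.171, 0, 0, 0, 1], [0.0005, 0.0002, -0.15, 0, 0, 0, 1], [0.0005, 0.0002, -0.1, 0, 0, 0, 1], [0.0005, 0.0002, -0.04, 0, 0, 0, 1], [0.0005, 0.0002, 0, 0, 0, 0, 1], [0.0005, 0.0002, 0, 0, 0, 0, 1], [0.0005, 0.0002, 0, 0, 0, 0, 1], [0.0005, 0.0002, 0, 0, 0, 0, 1]]]}}

```text
time: 29.52
position: [0.4488, 0.3042, 0.1974]
ee_rot: [0.173, -3.133, 0.003]
ft_force: [0.0, -0.6, 0.6]
gripper_width: 0.0852
finger_force: 0.0
```

```bash
python3 - <<'E'
from qm import *
s=observe();print(np.round(s["position"],4),s["time"],s["gripper_width"])
m=camera_model("wrist");im=read_camera("wrist");save(im,"w12");i=im.astype(int)
k=(i[...,0]>2*i[...,1])&(i[...,0]>35);n,l,st,c=cv2.connectedComponentsWithStats(k.astype(np.uint8))
u=proj(m,[.45,.3045,.02]);j=min((j for j in range(1,n) if st[j,4]>1500),key=lambda j:np.hypot(*(c[j]-u)));print(st[j])
q,f=fit("curry_comb",[(m,l==j)],[.45,.3045,.1],.004);print(q,f)
for d in(60,75):print(matfit(m,im,"curry_mat",[.45,.3045,np.radians(19.5)],"curry_comb",[*q,.004],d))
E
```

```text
[0.4488 0.3042 0.1974] 29.525 0.08515509723740258
[ 273  130   86   90 6012]
[0.44937507 0.3045774  0.17743302] 0.036721158526691555
(array([0.45036173, 0.30422716, 0.34918345]), np.float64(0.06443152511255845))
(array([0.44999641, 0.30411981, 0.3446564 ]), np.float64(0.029834045397738818))
```

The curry comb is within 1 mm of its mat. Next is the snap.

Request:
{"name": "apply_moves", "arguments": {"steps": [[[0.0163, -0.06, 0, 0, 0, -5, 1], [0.0326, -0.12, 0, 0, 0, -10, 1], [0.0489, -0.18, 0, 0, 0, -15, 1], [0.0652, -0.24, 0, 0, 0, -20, 1], [0.0815, -0.3, 0, 0, 0, -25, 1], [0.0978, -0.36, 0, 0, 0, -27.4, 1], [0.114, -0.42, 0, 0, 0, -27.4, 1], [0.13, -0.48, 0, 0, 0, -27.4, 1], [0.147, -0.54, 0, 0, 0, -27.4, 1], [0.16, -0.59, 0, 0, 0, -27.4, 1], [0.1642, -0.6046, 0, 0, 0, -27.4, 1], [0.1642, -0.6046, 0, 0, 0, -27.4, 1], [0.1642, -0.6046, 0, 0, 0, -27.4, 1], [0.1642, -0.6046, 0, 0, 0, -27.4, 1], [0.1642, -0.6046, 0, 0, 0, -27.4, 1]]]}}

```text
time: 31.45
position: [0.6145, -0.2985, 0.2001]
ee_rot: [0.572, 3.089, 0.0]
ft_force: [0.2, 0.1, -0.5]
gripper_width: 0.0856
finger_force: 0.0
```

```bash
cat > snap.py <<'E'
from w import *
def snap(im,m,g,z=0):
    i=im.astype(int); k=(i[...,0]>1.6*i[...,2]+20)&(i[...,1]>1.25*i[...,2])
    u=proj(m,[*g[:2],.01+z]); n,l,st,c=cv2.connectedComponentsWithStats(k.astype(np.uint8))
    j=min((j for j in range(1,n) if st[j,4]>300),key=lambda j:np.hypot(*(c[j]-u)))
    return fit("double_snap",[(m,l==j)],[*g[:2],np.radians(g[2])],z),st[j]
E
python3 - <<'E'
from snap import *
look("w13",[("double_snap",(.6145,-.30,159)),("snap_mat",(.632,-.1125,166))])
m=camera_model("wrist");print(snap(read_camera("wrist"),m,(.6145,-.3,159)))
E
```

```text
tcp [ 0.6145 -0.2985  0.2001] yaw 159.0 w 0.0856 t 31.4 f [ 0.2  0.1 -0.5]
double_snap p 0.57  [ 0.6143 -0.2997] 159.1 err 0.146
snap_mat p 0.75  [ 0.6314 -0.112 ] 166.6 err 0.031
((array([ 0.61487582, -0.29917829,  2.77041869]), np.float64(0.21565599727812823)), array([ 296,  110,   38,  117, 1900], dtype=int32))
```

Request:
{"name": "apply_moves", "arguments": {"steps": [[[0, 0.0005, -0.06, 0, 0, 0.2, 1], [0, 0.0005, -0.12, 0, 0, 0.2, 1], [0, 0.0005, -0.17, 0, 0, 0.2, 1], [0, 0.0005, -0.19, 0, 0, 0.2, 1], [0, 0.0005, -0.1955, 0, 0, 0.2, 1], [0, 0.0005, -0.1955, 0, 0, 0.2, 1], [0, 0.0005, -0.1955, 0, 0, 0.2, 1], [0, 0.0005, -0.1955, 0, 0, 0.2, 1], [0, 0.0005, -0.1955, 0, 0, 0.2, 0], [0, 0.0005, -0.1955, 0, 0, 0.2, 0], [0, 0.0005, -0.1955, 0, 0, 0.2, 0], [0, 0.0005, -0.1955, 0, 0, 0.2, 0], [0, 0.0005, -0.1955, 0, 0, 0.2, 0], [0, 0.0005, -0.1955, 0, 0, 0.2, 0], [0, 0.0005, -0.1955, 0, 0, 0.2, 0], [0, 0.0005, -0.1955, 0, 0, 0.2, 0]]]}}

```text
time: 33.65
position: [0.6146, -0.2993, 0.0044]
ee_rot: [0.569, 3.089, -0.0]
ft_force: [0.3, -0.9, 1.3]
gripper_width: 0.0144
finger_force: 61.8
```

Request:
{"name": "apply_moves", "arguments": {"steps": [[[0, 0, 0.05, 0, 0, 0, 0], [0, 0, 0.11, 0, 0, 0, 0], [0.005, 0.05, 0.16, 0, 0, 4, 0], [0.01, 0.1, 0.19, 0, 0, 7.6, 0], [0.015, 0.15, 0.1955, 0, 0, 7.6, 0], [0.0172, 0.18, 0.1955, 0, 0, 7.6, 0], [0.0172, 0.1872, 0.1955, 0, 0, 7.6, 0], [0.0172, 0.1872, 0.1955, 0, 0, 7.6, 0], [0.0172, 0.1872, 0.1955, 0, 0, 7.6, 0], [0.0172, 0.1872, 0.1955, 0, 0, 7.6, 0]]]}}

```text
time: 34.9
position: [0.6314, -0.1134, 0.1995]
ee_rot: [-0.366, -3.12, 0.0]
ft_force: [-0.0, 0.2, -0.7]
gripper_width: 0.0147
finger_force: 61.5
```

```bash
python3 - <<'E'
from qm import *
OUT["snap_mat"]=(prism(np.r_[circ(42,40)],4,4),1)
s=observe();print(np.round(s["position"],4),yaw(s),s["time"],s["gripper_width"])
m=camera_model("wrist");im=read_camera("wrist");save(im,"w14")
i=im.astype(int);k=(i[...,0]>1.6*i[...,2]+20)&(i[...,1]>1.25*i[...,2])
n,l,st,c=cv2.connectedComponentsWithStats(k.astype(np.uint8));print([(a.tolist()) for a in st[1:] if a[4]>80])
e=np.radians(yaw(s));e=np.array([np.cos(e),np.sin(e)])
for d in(-.003,0,.003):print("ring far end",d,proj(m,[*(s["position"][:2]+(d+.059)*e),.2-.0044+.009]))
t=np.radians(166.6);f=np.array([np.cos(t),np.sin(t)]);n2=np.array([-f[1],f[0]])
print("mat pred corners",[proj(m,[*(np.r_[.6317,-.1123]+.07*f+k*n2),.004]).round(1).tolist() for k in(.033,-.033)],"far disc end",proj(m,[*(np.r_[.6317,-.1123]+.061*f),.004]))
E
```

```text
[ 0.6314 -0.1134  0.1995] 166.62120687868276 34.9 0.014691074849188135
[[451, 72, 148, 67, 7969], [271, 106, 88, 229, 9751], [288, 340, 53, 35, 1010]]
ring far end -0.003 [314.93772596 144.09579838]
ring far end 0 [314.93689231 136.52339322]
ring far end 0.003 [314.9359695 128.8624485]
mat pred corners [[280.6, 97.0], [350.7, 96.9]] far disc end [315.62781429 106.65995927]
```

View pics/w14.png

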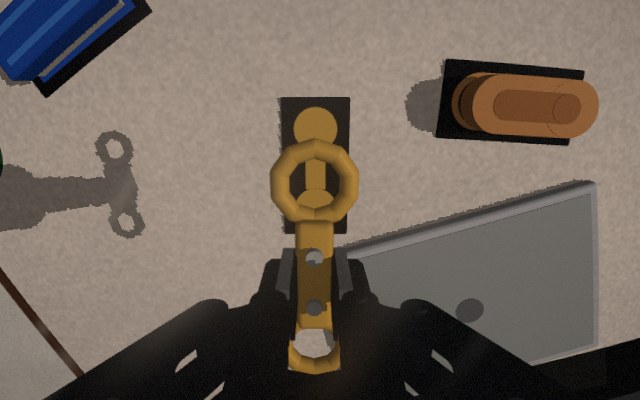

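The snap hangs straight in the grip, with its ring at (315,182) above its own mat. The mat edges match the prediction, so I'll lower it.

Request:
{"name": "apply_moves", "arguments": {"steps": [[[-0.0005, 0, -0.06, 0, 0, 0, 0], [-0.0005, 0, -0.12, 0, 0, 0, 0], [-0.0005, 0, -0.165, 0, 0, 0, 0], [-0.0005, 0, -0.184, 0, 0, 0, 0], [-0.0005, 0, -0.189, 0, 0, 0, 0], [-0.0005, 0, -0.1913, 0, 0, 0, 0], [-0.0005, 0, -0.1913, 0, 0, 0, 0], [-0.0005, 0, -0.1913, 0, 0, 0, 0], [-0.0005, 0, -0.1913, 0, 0, 0, 0], [-0.0005, 0, -0.1913, 0, 0, 0, 1], [-0.0005, 0, -0.1913, 0, 0, 0, 1], [-0.0005, 0, -0.1913, 0, 0, 0, 1], [-0.0005, 0, -0.1913, 0, 0, 0, 1], [-0.0005, 0, -0.17, 0, 0, 0, 1], [-0.0005, 0, -0.11, 0, 0, 0, 1], [-0.0005, 0, -0.05, 0, 0, 0, 1], [-0.0005, 0, 0, 0, 0, 0, 1], [-0.0005, 0, 0, 0, 0, 0, 1], [-0.0005, 0, 0, 0, 0, 0, 1], [-0.0005, 0, 0, 0, 0, 0, 1]]]}}

```text
time: 37.45
position: [0.6297, -0.1116, 0.1978]
ee_rot: [-0.363, -3.117, -0.001]
ft_force: [0.4, -0.1, 0.5]
gripper_width: 0.0855
finger_force: 0.0
```

```bash
python3 - <<'E'
from w import *
look("w15",[("double_snap",(.6315,-.1122,166.6,.004)),("snap_mat",(.6317,-.1123,166.6))])
m=camera_model("wrist");im=cv2.imread("pics/w15.png")[:,:,::-1]
# rectified views in mat frame: brightness edges of the snap (z=.013 ring plane) vs the outline at z=.004
t=np.radians(166.6);f=np.array([np.cos(t),np.sin(t)]);n=np.array([-f[1],f[0]])
i=im.astype(int);k=(i[...,0]>1.6*i[...,2]+20)&(i[...,1]>1.25*i[...,2])
nn,l,st,c=cv2.connectedComponentsWithStats(k.astype(np.uint8));u=proj(m,[.6317,-.1123,.01])
j=min((j for j in range(1,nn) if st[j,4]>500),key=lambda j:np.hypot(*(c[j]-u)));print(st[j])
for z,L,W in((.004,.061,.021),(.013,.059,.019)):
  print(z,[proj(m,[*(np.r_[.6317,-.1123]+a*f+b*n),z]).round(1).tolist() for a,b in((L,0),(-L,0),(.04,W),(.04,-W),(-.04,W),(-.04,-W))])
side=read_camera("side");sc=read_camera("scene");save(side,"sideE");save(sc,"sceneE")
E
```

```text
tcp [ 0.6297 -0.1116  0.1978] yaw 166.7 w 0.0855 t 37.5 f [ 0.4 -0.1  0.5]
double_snap p 0.75  [ 0.6318 -0.1133] 166.4 err 0.144
snap_mat p 0.69  [ 0.6312 -0.1129] 166.5 err 0.268
[ 292  110   44  122 3509]
0.004 [[314.3, 109.3], [314.1, 229.0], [292.4, 131.6], [336.1, 131.6], [293.7, 210.1], [334.5, 210.1]]
0.013 [[314.3, 112.0], [314.1, 230.6], [294.0, 132.7], [334.5, 132.7], [295.2, 213.1], [333.1, 213.1]]
```

```bash
python3 - <<'E'
from station import robot
print(robot.close_job())
E
```

```text
the job is handed in; nothing more can be done
None
```

I laid all four items on their own mats, each within about 2 mm of its outline by the wrist camera, let them go and handed the job in at about 37.5 s; the arm never went near the tumbler or the tin.

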